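# Take the top soak tub off the leaning nested pile

## Task

The pile of nested beige tubs leans in its rack under a red turn-catch. Turn the catch clockwise all the way to its stop and leave it there, take only the top tub out of the pile, and set it down gently, upright, in the middle of the blue mat and lengthways along it. Leave the other tubs in the rack, do not drop the tub, and do not disturb the pump bottle, the mug of scrapers or the brush.

Things in the scene. Friction and masses are not known exactly. Their poses are not given: they have to be found in the camera images.
- tub_top: Top of three nested beige tubs (about 0.16 kg): 64 mm wide (x), 170 long (y), 60 tall (z, out of its mouth). Origin: underside of its floor, centre. 3 mm walls taper to a 34 x 140 mm floor; round the rim an outer band, 14 mm tall with upright faces, makes the full 64 x 170. Grasp across the 64 mm of the band at mid length, fingers outside. Draw it out along its z by 50 mm before going sideways.
- tub_second: Second tub of the pile, same make and axes, loose; it must stay in the pile. Each tub stands 24 mm above the next along the leaning axis: a 10 mm gap separates the top tub's rim band from this one's, so fingers reaching over 20 mm below the top rim take both.
- rack: Steel rack with the pile, bolted down; foot plate 110 x 235 mm. Origin: on the shelf under the pile; z up, y along the tubs' length. The third, lowest tub is fixed to it, floor centre 34 mm above the origin; from there the pile's axis leans 20 degrees towards the rack's -x. The catch's post stands at +y.
- catch (a joint): Turn of the red catch about its post, rad; axis parallel to the leaning pile axis. 0: its broad fan-shaped tongue points to the pile, over the top tub's end rim. It grows clockwise seen from above, up to the hard stop at 3.0, tongue pointing away. It starts at 0 to 0.4 and stays where left; the tub is free only past about 2.4. Usually takes two grasps.
- catch_grip (a point): Point on the catch's axis, 15 mm below the top of its grip bar; turns with it. Bar: 60 mm long (this frame's y), 14 thick (x), from 14 below to 15 mm above this point along z (turning axis, pointing out). Right under the bar the tongue, a 6 mm thick fan, reaches 38 mm from the axis towards -y; its underside is 4 mm above the tub's rim. The axis is 15 mm beyond the end of the rim.
- mat: Blue mat fixed to the shelf, 110 mm (x) by 220 mm (y), 5 mm thick, with a white stripe near each short edge. Origin: underside, centre; the tub's long axis must lie along the mat's y, either way round.
- pump_bottle: Bystander: white pump bottle, 70 mm across, 180 mm tall, its nozzle locked down. Origin: underside, centre.
- scraper_mug: Bystander: white ceramic mug 82 mm across, handle at its +y, with plastic scrapers in it up to 155 mm tall. Origin: underside, centre.
- grout_brush: Bystander: yellow grout brush lying on the shelf beyond the work, 275 mm long (its x), 38 mm tall. Origin: underside, under its middle.
Things that resemble listed ones, but are neither listed nor needed, are in the scene too. There is more than one size of the mat; the job needs the smaller.

How it is judged:
On the way, in this order (a step that is already met when the one before it is completed fails the run):
1. the catch is turned clockwise to its stop (value of joint catch above 2.7 rad), for 0.1 s.
2. the top tub is held by the fingers, clear of the pile (distance between tub_top and tub_second above 0.1 m and contact force between the fingers and tub_top above 0.5 N), for 0.1 s.
At the end, for the whole second after the job is handed in: The top tub stands upright (within 0.06 rad) and at rest on the mat, its centre within 22 mm across and 30 mm along of the mat's centre, lengthways within 0.2 rad; the catch is still past 2.7 rad; the second tub is within 12 mm of its start in the pile (x of tub_top in the frame of mat between -0.022 and 0.022 m and y of tub_top in the frame of mat between -0.03 and 0.03 m and z of tub_top in the frame of mat below 0.009 m and angle between tub_top's own z axis and vertical below 0.06 rad and angle between the y axis of tub_top and the y axis of mat, either way round below 0.2 rad and linear speed of tub_top below 0.02 m/s and value of joint catch above 2.7 rad and distance of tub_second from where it was at the start of the episode below 0.012 m); the robot touches nothing.
It fails at once if the second tub is pulled more than 30 mm from its place (distance of tub_second from where it was at the start of the episode above 0.03 m).
It fails at once if the top tub is dropped or thrown (moves freely, touching nothing, faster than 0.4 m/s) (contact force between tub_top and anything else below 0.02 N and linear speed of tub_top above 0.4 m/s).
It fails at once if the top tub is pressed on the mat with more than 60 N (contact force between tub_top and mat above 60 N).
It fails at once if the pump bottle, the mug or the brush is shifted by more than 20 mm (distance of any of pump_bottle, scraper_mug, grout_brush from where it was at the start of the episode above 0.02 m).
It also fails if it takes over 72 s, if anything falls off the work surface, if the arm or the gripper's body presses on something with over 40 N, if the wrist force passes 120 N, or if a joint passes its speed limit or range.

## Robot

A 6-joint arm with a two-finger parallel gripper is mounted at the origin on the work surface. World frame = base frame: x ahead of the robot, y to its left, z up, the work surface at z = 0. Lengths are in m, angles in rad, forces in N, time in s.
With the tool pointing down it reaches from about 0.375 to 0.975 m from the base axis. Payload 3.8 kg.
Tool frame: the origin (TCP) lies on the mounting face of the last link; the fingertips stand 166 mm ahead of it and the grasp point (between the pads) lies 147 mm ahead of it; z points along the fingers, y is the line along which they close (so a half turn about z gives the same grasp; the last joint's range is limited). The gripper opens to 88 mm and grips with 3 to 60 N. Pads are 18 mm wide; open, the fingers measure 123 mm over their backs; the gripper's body (75 mm by 187 mm) begins 45 mm behind the grasp point.
Start: joints at [1.09, 0.264, 1.604, -0, 1.274, -0.037], TCP at [0.29, 0.61, 0.405] pointing down, gripper open.
Joint ranges: [-2.63, 2.63], [-0.94, 2.18], [0.31, 2.57], [-1.31, 4.45], [0, 2.66], [-2.55, 2.55]. Speed limits (rad/s): [2.57, 2.57, 3.14, 3.14, 3.14, 3.14].

## Interface

Orientations are given as a rotation vector (axis times angle).
In Python, from workcell import arm gives the robot as it stands. The module is installed in compiled form; this text tells all that it offers.
- The arm moves only by the shell command python3 -m crank 'ROWS' [OPENING] [FORCE]. ROWS is text: rows parted by semicolons, each of 4 numbers parted by spaces: the shift along the world's x, y, z in units of 0.02 m (1.0 is 0.02 m), then the turn about the world's z in units of 90 degrees (1.0 is 90 degrees). In form: x y z turn; .... A call has 1 to 12 rows; each row shifts and turns the commanded pose from where the row before left it; what a row does not reach is not made up. A row lasts 1/12 s, in which the tool goes at most 41.7 mm and 7.16 degrees, less where a joint would pass 70% of its speed; a pose out of reach is approached as far as the arm can. A call with a number of a shift or a turn outside -1 to 1 is refused whole. A call with a gripper value outside its range is refused whole. OPENING is the finger opening in mm, from 0 to 88.1, set as the call begins (- or left out, the last holds). The fingers move at their own pace and stop on an object; FORCE is the grip in N (left out, the last holds). Time passes only in rows, so rows that do not move let the fingers close. It gives the time, the measured TCP pose, the force, the opening and the grip force at its end, in the units of the state.
- arm.get_obs(): the state, without advancing time (a new reading comes with each control period).
- arm.get_image(name): name is "side" or "top"; returns a dict with "pixels" (400x640x3 uint8, red, green, blue), "z_map" (400x640 float32, m along the optical axis (not along the pixel's ray), 0 where there is no reading), "vfov" (degrees; the focal length in pixels is half the picture's height over the tangent of half this angle, whatever the lens; pixels are square), "cx", "cy" (the principal point, pixels), "R" (3x3) and "t" (3): a world point X has camera coordinates R X + t. Camera axes: x right, y down, z forward; pixel columns grow to the right and rows downward; lengths in m; the calibration is good to about 2 mm. A picture is of the moment at which its call begins.
- arm.sign_off(): hands the job in; it is judged then, once.
The state is a dict: "time_s": time; "joints": joint angles; "joint_velocities": joint speeds; "joint_torque": joint torques, N m; "tool_pos": TCP position; "tool_rot": TCP orientation; "contact_force": force on the tool from outside, world axes, zero at the start; "moment": the same for the moment, N m; "gripper_width": opening from 0.0 (shut) to 1.0 (fully open); "grip_force": force on a finger pad.
Only numpy, scipy, OpenCV 4.12 (cv2) and the standard library are available. Lean on these libraries where they do the work, as an engineer would, in place of code of your own. Each camera call takes 0.05 s, during which the arm holds its last target. There are 200 camera calls.

## Working session

There is one attempt and no reset: what is moved stays moved. The work goes in short steps, Python scripts to look and compute and a shell command to move; the robot and the scene stay as the last step left them, time stands still between calls to the robot, and variables do not carry over. Pictures are saved under pics/ and viewed, at most 10 in all, crops included, and the job is handed in when it is done.

```bash
mkdir -p pics
cat > h.py <<'E'
import numpy as np, cv2
from workcell import arm
def grab(n):
    d=arm.get_image(n); np.savez(f'pics/{n}.npz',**{k:np.array(v) for k,v in d.items()}); return d
def cloud(d):
    z=d['z_map']; h,w=z.shape; f=h/2/np.tan(np.radians(float(d['vfov']))/2)
    v,u=np.mgrid[:h,:w]; c=np.stack([(u-d['cx'])/f*z,(v-d['cy'])/f*z,z],-1)
    P=(c-d['t'])@d['R']; P[z==0]=np.nan; return P
def load(n): return dict(np.load(f'pics/{n}.npz'))
E
python3 - <<'E'
from h import *
for n in('top','side'):
    d=grab(n); cv2.imwrite(f'pics/{n}0.png',d['pixels'][...,::-1]); print(n,d['vfov'],d['R'],d['t'])
print(arm.get_obs())
E
```

```text
top 49.87477884106215 [[ 0.03041518 -0.9994892   0.00981132]
 [-0.98277972 -0.03169369 -0.18204267]
 [ 0.18226064 -0.00410551 -0.98324168]] [-0.01461494  0.54086398  1.28713536]
side 49.36418764760133 [[ 0.95653148 -0.29084149 -0.02141853]
 [-0.21849325 -0.66606937 -0.7131706 ]
 [ 0.19315337  0.68684993 -0.70066322]] [-0.48941664  0.20533931  1.56154307]
{'time_s': 0.1, 'joints': array([ 1.09011186e+00,  2.64686680e-01,  1.60521687e+00, -5.06895613e-06,
        1.27371483e+00, -3.69102766e-02]), 'joint_velocities': array([ 0.00091957, -0.00208032, -0.00429534, -0.0006433 ,  0.00073762,
       -0.00077065]), 'joint_torque': array([-1.17748905e-04, -5.03618932e+01, -3.58071971e+01,  7.30836438e-02,
        2.33991008e-02, -3.45583248e-05]), 'tool_pos': array([0.28968072, 0.60934532, 0.40351731]), 'tool_rot': array([-0.69125729, -3.06407093,  0.00307747]), 'contact_force': array([ 0.67005205, -0.77235556, -0.63889536]), 'moment': array([-0.01094951,  0.0137822 ,  0.02936087]), 'grip_force': 0.0, 'gripper_width': 1.0007567224630514}
```

View pics/top0.png

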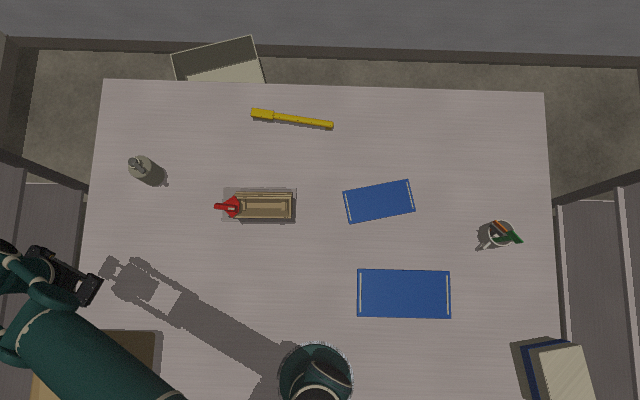

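View pics/side0.png

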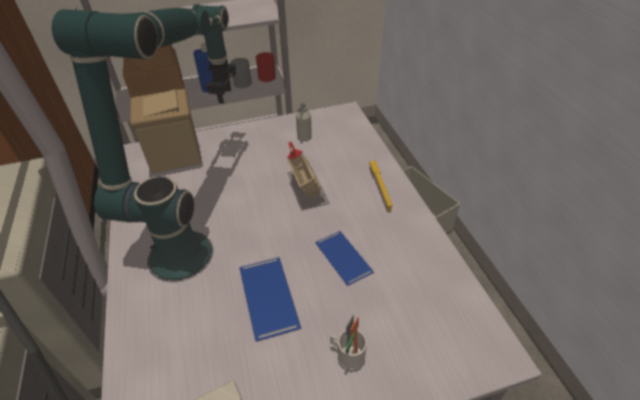

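The candidates are:
- **Mats:** small blue at top px (379,201), large blue at (404,293). I choose the small one.
- **Tubs:** the pile at (262,205). The cream boxes at (218,60) and (560,370) are furniture off the work.
- **Catch:** the only red lever is at (228,206). The red cup on the rear shelf is not it.

Next I'll crop close and measure.

Run:
```python
from h import *
d=load('top'); P=cloud(d); I=d['pixels']
hsv=cv2.cvtColor(I,cv2.COLOR_RGB2HSV)
a=cv2.resize(I[175:235,200:310],None,fx=7,fy=7,interpolation=cv2.INTER_CUBIC)
cv2.imwrite('pics/crop1.png',a[...,::-1])
m=(hsv[...,0]>105)&(hsv[...,0]<130)&(hsv[...,1]>120)
n,l,s,c=cv2.connectedComponentsWithStats(m.astype(np.uint8))
for i in range(1,n):
    if s[i,4]>300:
        mm=l==i; q=P[mm]; q=q[~np.isnan(q).any(1)]; r=cv2.minAreaRect((q[:,:2]*1000).astype(np.float32)); print('blue',c[i],r,np.median(q[:,2]))
m=((hsv[...,0]<8)|(hsv[...,0]>172))&(hsv[...,1]>150); m[:,:200]=0;m[:,250:]=0
q=P[m]; q=q[~np.isnan(q).any(1)]
print('red',len(q))
for k in np.arange(.1,.26,.01):
    s=q[(q[:,2]>k)&(q[:,2]<k+.01)]
    if len(s): print(round(k,2),len(s),s.mean(0).round(3),s.min(0).round(3),s.max(0).round(3))
# rack region height grid
for v in range(186,226,2): print(v,[(int(x*1000) if x==x else -1) for x in P[v,212:300:4,2]])
for v in range(186,226,4): print(v,P[v,262].round(3))
for u in range(212,300,6): print(u,P[205,u].round(3))
```

```text
blue [378.33802157 201.03328645] ((551.3619995117188, -188.30157470703125), (109.2127685546875, 220.17898559570312), 13.135568618774414) 0.004904557906594531
blue [403.43128864 293.27508321] ((263.2821044921875, -266.191650390625), (143.617919921875, 288.897216796875), 0.2849994897842407) 0.006891333345236331
red 261
0.13 44 [0.478 0.253 0.137] [0.466 0.236 0.131] [0.492 0.273 0.14 ]
0.14 79 [0.501 0.25  0.146] [0.473 0.232 0.14 ] [0.522 0.279 0.15 ]
0.15 40 [0.51  0.255 0.153] [0.497 0.235 0.15 ] [0.524 0.291 0.159]
0.16 34 [0.492 0.267 0.167] [0.48 0.24 0.16] [0.501 0.295 0.17 ]
0.17 63 [0.489 0.274 0.173] [0.48  0.239 0.17 ] [0.496 0.298 0.179]
186 [-1, 2, 0, -1, 0, 0, -4, 3, 4, 0, 0, 0, -2, 5, -1, 3, 0, 1, 3, 2, 2, 2]
188 [-1, 0, -3, 6, 0, 4, 4, 2, 7, 7, 0, 8, 5, 8, 4, 0, 1, 5, 1, 8, 6, 1]
190 [-4, -1, 2, 3, 7, 5, 8, 1, 40, 45, 42, 42, 43, 44, 40, 45, 42, 43, 42, 46, 4, 1]
192 [-3, 0, -3, 4, 5, 9, 98, 102, 99, 103, 97, 101, 103, 103, 100, 101, 101, 94, 93, 95, 7, -3]
194 [0, 4, 2, 7, 5, 3, 123, 123, 126, 125, 124, 122, 121, 121, 124, 118, 117, 122, 116, 118, 5, -4]
196 [0, 0, -2,
[... 1289 characters left out ...]
, -1, -3, 6, 1, 0, 3]
224 [-3, 3, 0, 4, 1, 0, -7, 1, 0, -1, 0, 0, 2, 0, 0, 0, 1, 0, -2, -1, 4, 5]
186 [0.588 0.189 0.001]
190 [0.567 0.183 0.041]
194 [0.539 0.172 0.119]
198 [0.522 0.168 0.144]
202 [0.52  0.175 0.089]
206 [0.51  0.175 0.08 ]
210 [0.496 0.174 0.089]
214 [0.48  0.169 0.117]
218 [0.483 0.183 0.005]
222 [0.471 0.183 0.001]
212 [0.521 0.346 0.001]
218 [0.493 0.286 0.173]
224 [0.494 0.27  0.171]
230 [0.496 0.255 0.165]
236 [0.498 0.24  0.152]
242 [0.507 0.232 0.1  ]
248 [0.511 0.217 0.083]
254 [0.512 0.2   0.081]
260 [0.513 0.182 0.078]
266 [0.513 0.163 0.083]
272 [0.514 0.146 0.076]
278 [0.514 0.127 0.078]
284 [0.511 0.107 0.102]
290 [0.506 0.087 0.135]
296 [ 0.53   0.077 -0.003]
```

View pics/crop1.png

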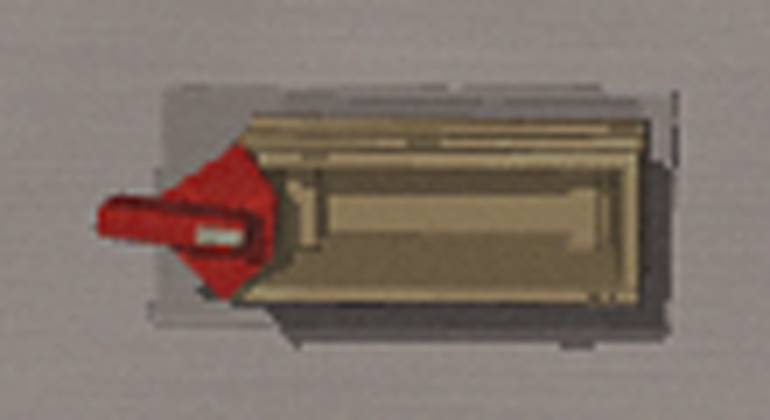

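```bash
cat >> h.py <<'E'
def ray(d,u,v,z):
    f=200/np.tan(np.radians(float(d['vfov']))/2); c=np.array([(u-d['cx'])/f,(v-d['cy'])/f,1.])
    R,t=d['R'],d['t']; o=-R.T@t; w=R.T@c; return o+w*(z-o[2])/w[2]
E
python3 - <<'E'
from h import *
d=load('top')
C=lambda x,y:(200+x/7-.43,175+y/7-.43)
for n,x,y,z in [('-x rim -y end',630,302,.1246),('-x rim +y',300,302,.1246),('+x rim -y',630,152,.1464),('+x rim +y',280,152,.1464),('-y end',639,230,.1355),('bar +y end -x',98,236,.171),('bar +y +x',102,198,.173),('bar -y end +x',248,212,.173),('bar -y end -x',248,247,.17),('foot',165,85,.005),('foot2',680,85,.005),('foot3',155,322,.005),('fan tip+x',240,145,.15),('fan tip-x',225,300,.13)]:
    print(n,(ray(d,*C(x,y),z)*1000).round(1))
# side camera check: red + silhouettes
d=load('side');I=d['pixels'];P=cloud(d);hsv=cv2.cvtColor(I,cv2.COLOR_RGB2HSV)
m=((hsv[...,0]<8)|(hsv[...,0]>172))&(hsv[...,1]>140); m[:130]=0;m[180:]=0;m[:,:270]=0;m[:,320:]=0
q=P[m];q=q[~np.isnan(q).any(1)];q=q[q[:,2]>.163];print('side red',len(q),q.mean(0),q.min(0),q.max(0))
cv2.imwrite('pics/crop2.png',cv2.resize(I[130:220,265:345],None,fx=7,fy=7,interpolation=cv2.INTER_CUBIC)[:600,:,::-1])
E
```

```text
-x rim -y end [470.3  87.7 124.6]
-x rim +y [466.  224.4 124.6]
+x rim -y [529.5  89.  146.4]
+x rim +y [524.9 232.7 146.4]
-y end [498.9  84.6 135.5]
bar +y end -x [483.7 298.7 171. ]
bar +y +x [498.9 297.8 173. ]
bar -y end +x [495. 239. 173.]
bar -y end -x [481.3 238.7 170. ]
foot [581.  313.7   5. ]
foot2 [588.7  76.7   5. ]
foot3 [471.  310.4   5. ]
fan tip+x [526.6 248.6 150. ]
fan tip-x [465.1 254.4 130. ]
side red 12 [0.49230672 0.26308733 0.17014894] [0.48694587 0.23425645 0.16513094] [0.49652822 0.28403272 0.17500289]
```

View pics/crop2.png

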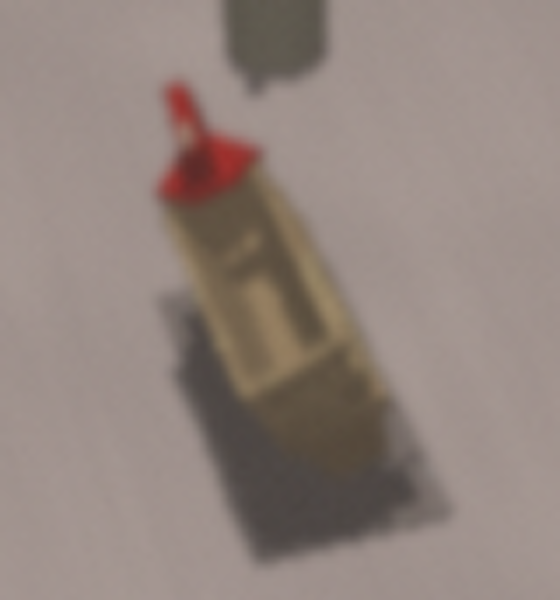

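The crops show the red bar from crop1 (100,218) to (255,232), with its fan facing the pile, so the catch is near 0.08 rad. The pile leans towards -x with its rim centre near (0.497, 0.170). I'll move over the catch, yawed to the far end of the last joint's range so that one long clockwise turn fits.

```bash
python3 -m crank '0.59 -1 0 0.069;0.59 -1 0 0.069;0.59 -1 0 0.069;0.59 -1 0 0.069;0.59 -1 0 0.069;0.59 -1 0 0.069;0.59 -1 0 0.069;0.59 -1 0 0.069;0.59 -1 0 0.069;0.59 -1 0 0.069;0.59 -1 0 0.069;0.59 -1 0 0.069' 88 8
python3 -m crank '0.59 -1 0 0.069;0.59 -1 0 0.069;0.59 -1 0 0.069;0.59 -1 0 0.069;0.59 -1 0 0.069;0 0 0 0;0 0 0 0;0 0 0 0'
python3 - <<'E'
from h import *
from scipy.spatial.transform import Rotation as Ro
o=arm.get_obs(); y=Ro.from_rotvec(o['tool_rot']).as_matrix(); print(o['joints'],np.degrees(np.arctan2(y[1,1],y[0,1])),y[:,2])
E
```

```text
time_s: 1.1
tool_pos: [0.4317, 0.3684, 0.4042]
tool_rot: [1.313, -2.853, 0.0]
contact_force: [-0.0, 0.4, 0.1]
gripper_width: 0.999
grip_force: 0.0
time_s: 1.77
tool_pos: [0.4901, 0.2698, 0.4043]
tool_rot: [2.019, -2.406, -0.001]
contact_force: [-1.2, 0.7, 0.5]
gripper_width: 0.997
grip_force: 0.0
[ 4.58500797e-01  4.65240370e-02  1.85394953e+00  7.47523628e-04
  1.24184491e+00 -2.50874268e+00] 169.996681129009 [-9.63894413e-04  3.13163206e-04 -9.99999486e-01]
```

```bash
python3 -m crank '0 0 -0.8 0;0 0 -0.8 0;0 0 -0.8 0;0 0 -0.8 0;0 0 -0.5 0;0 0 -0.35 0;0 0 0 0;0 0 0 0'
python3 -m crank '0 0 0 0;0 0 0 0;0 0 0 0;0 0 0 0;0 0 0 0;0 0 0 0;0 0 0 0;0 0 0 0;0 0 0 0;0 0 0 0;0 0 0 0;0 0 0 0' 0 10
python3 - <<'E'
from h import *
d=grab('side'); cv2.imwrite('pics/crop3.png',cv2.resize(d['pixels'][90:220,225:365],None,fx=4,fy=4,interpolation=cv2.INTER_CUBIC)[...,::-1]); print(arm.get_obs())
E
```

```text
time_s: 2.43
tool_pos: [0.4903, 0.2701, 0.3238]
tool_rot: [2.023, -2.404, -0.0]
contact_force: [-0.2, 0.3, -0.2]
gripper_width: 0.999
grip_force: 0.0
time_s: 3.43
tool_pos: [0.4913, 0.2695, 0.3239]
tool_rot: [-2.022, 2.402, -0.003]
contact_force: [5.5, -1.4, -2.3]
gripper_width: 0.209
grip_force: 9.2
{'time_s': 3.4833, 'joints': array([ 4.57639650e-01,  1.12717557e-01,  1.93736804e+00, -1.50015595e-03,
        1.08899817e+00, -2.51150796e+00]), 'joint_velocities': array([-0.00083493,  0.00057198,  0.00205117,  0.00124227, -0.00095469,
        0.00046959]), 'joint_torque': array([  1.97326943, -40.29131413, -31.74282789,   1.03546534,
         1.49132598,   0.06323684]), 'tool_pos': array([0.49128106, 0.26945996, 0.32393299]), 'tool_rot': array([-2.02135718,  2.40216741, -0.00296955]), 'contact_force': array([ 5.61253453, -1.18540569, -2.64562294]), 'moment': array([-0.19592614, -0.9456144 ,  0.09793579]), 'grip_force': 9.213174178730696, 'gripper_width': 0.2106292998455993}
```

View pics/crop3.png

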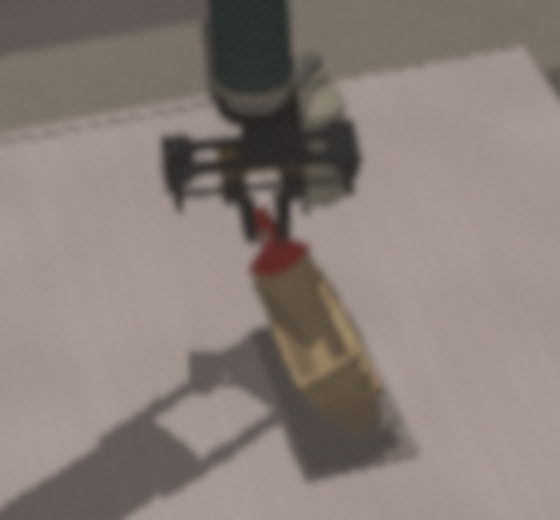

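```bash
python3 -m crank '0.1 0 0 -0.05;0 0 0 -0.06;0 0 0 -0.06;0 0 0 -0.06;0 0 0 -0.06;0 0 0 -0.06;0 0 0 -0.06;0 0 0 -0.06' - 12
python3 -m crank '0 0 0 -0.06;0 0 0 -0.06;0 0 0 -0.06;0 0 0 -0.06;0 0 0 -0.06;0 0 0 -0.06;0 0 0 -0.06;0 0 0 -0.06;0 0 0 0'
python3 - <<'E'
from h import *
o=arm.get_obs(); print(o['moment'],o['joints'][5])
E
```

```text
time_s: 4.15
tool_pos: [0.4916, 0.2698, 0.3242]
tool_rot: [1.011, -2.972, -0.002]
contact_force: [-4.7, -0.6, 5.1]
gripper_width: 0.188
grip_force: 11.7
time_s: 4.9
tool_pos: [0.4917, 0.2702, 0.3237]
tool_rot: [-0.151, -3.136, -0.002]
contact_force: [-2.7, 1.8, 1.1]
gripper_width: 0.163
grip_force: 12.0
[0.60644669 0.43636914 0.08366345] -1.0185576678343549
```

```bash
python3 -m crank '0 0 0 -0.06;0 0 0 -0.06;0 0 0 -0.06;0 0 0 -0.06;0 0 0 -0.06;0 0 0 -0.06;0 0 0 -0.06;0 0 0 -0.06;0 0 0 -0.06'
python3 -m crank '0 0 0 -0.05;0 0 0 -0.05;0 0 0 -0.05;0 0 0 -0.05;0 0 0 -0.05;0 0 0 -0.04;0 0 0 0;0 0 0 0'
python3 - <<'E'
from h import *
from scipy.spatial.transform import Rotation as Ro
o=arm.get_obs(); y=Ro.from_rotvec(o['tool_rot']).as_matrix(); print(o['moment'],np.degrees(np.arctan2(y[1,1],y[0,1])))
E
```

```text
time_s: 5.65
tool_pos: [0.4919, 0.2704, 0.3242]
tool_rot: [-1.427, -2.797, -0.002]
contact_force: [-2.3, 2.5, 2.0]
gripper_width: 0.194
grip_force: 12.9
time_s: 6.32
tool_pos: [0.4921, 0.2701, 0.3243]
tool_rot: [-2.016, -2.408, -0.001]
contact_force: [-3.2, 3.0, 5.5]
gripper_width: 0.203
grip_force: 12.6
[0.54141725 0.41254014 0.06395496] 10.133105499310062
```

```bash
python3 -m crank '0 0 0 0;0 0 0 -0.03;0 0 0 -0.03;0 0 0 -0.03;0 0 0 -0.03;0 0 0 0;0 0 0 0' - 20
python3 - <<'E'
from h import *
from scipy.spatial.transform import Rotation as Ro
o=arm.get_obs(); y=Ro.from_rotvec(o['tool_rot']).as_matrix(); print(o['moment'],np.degrees(np.arctan2(y[1,1],y[0,1])))
E
python3 -m crank '0 0 0 0;0 0 0 -0.03;0 0 0 -0.03;0 0 0 -0.03;0 0 0 0'
python3 - <<'E'
from h import *
from scipy.spatial.transform import Rotation as Ro
o=arm.get_obs(); y=Ro.from_rotvec(o['tool_rot']).as_matrix(); print(o['moment'],np.degrees(np.arctan2(y[1,1],y[0,1])))
E
```

```text
time_s: 6.9
tool_pos: [0.4922, 0.2697, 0.3244]
tool_rot: [-2.234, -2.209, 0.0]
contact_force: [-4.3, 1.3, 6.2]
gripper_width: 0.204
grip_force: 22.0
[0.24711136 0.51654959 0.48252265] -0.644088839103692
time_s: 7.32
tool_pos: [0.4923, 0.2692, 0.3246]
tool_rot: [2.384, 2.044, -0.002]
contact_force: [-4.3, -1.6, 7.6]
gripper_width: 0.232
grip_force: 26.5
[-0.15858518  0.47538071  0.78224853] -8.792037944499311
```

```bash
python3 -m crank '0 0 0 0;0 0 0 0;0 0 0 0;0 0 0 0;0 0 0.3 0;0 0 0.5 0;0 0 0.8 0;0 0 1 0;0 0 1 0;0 0 1 0;0 0 0 0' 88 20
python3 -m crank '-0.5 0.3 0.4 0.06;-1 0 0 0;-1 0 0 0;-1 0 0 0;-1 0 0 0;-0.6 0 0 0;0 0 0 0;0 0 0 0'
python3 - <<'E'
from h import *
d=grab('top'); a=cv2.resize(d['pixels'][175:235,200:310],None,fx=7,fy=7,interpolation=cv2.INTER_CUBIC)
cv2.imwrite('pics/crop4.png',a[...,::-1])
E
```

```text
time_s: 8.23
tool_pos: [0.4937, 0.2702, 0.4218]
tool_rot: [2.386, 2.04, 0.014]
contact_force: [0.4, 0.8, 0.7]
gripper_width: 0.993
grip_force: 0.0
time_s: 8.9
tool_pos: [0.3903, 0.2757, 0.4237]
tool_rot: [2.288, 2.152, 0.001]
contact_force: [0.3, -0.4, -0.6]
gripper_width: 0.996
grip_force: 0.0
```

View pics/crop4.png

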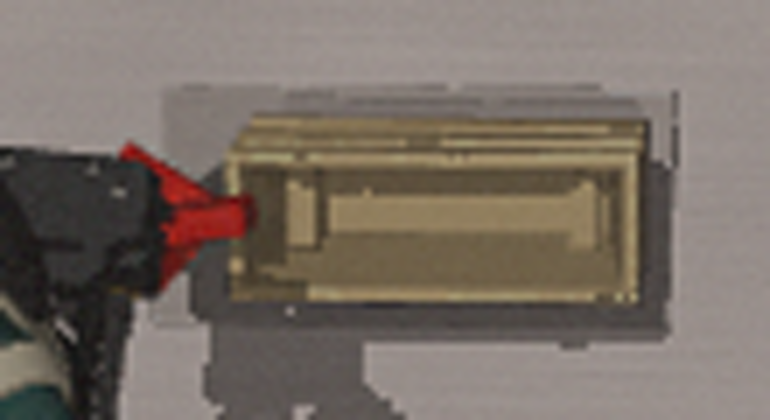

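The catch is at its stop: the fan points away at crop4 (160,215), and the whole rim is visible from crop (230,152) to (639,302). The tool can't tilt, and a vertical straddling grasp would also catch the second tub. So I'll pinch the +x long wall at mid length, with one finger inside and the outer fingertip in the 10 mm gap above the second band.

```bash
python3 -m crank '0.86 -0.66 0 0.029;0.86 -0.66 0 0.029;0.86 -0.66 0 0;0.86 -0.66 0 0;0.86 -0.66 0 0;0.86 -0.66 0 0;0.86 -0.66 0 0;0.86 -0.66 0 0;0 0 0 0;0 0 0 0' 30 10
python3 -m crank '0 0 -0.8 0;0 0 -0.8 0;0 0 -0.8 0;0 0 -0.8 0;0 0 -0.8 0;0 0 -0.8 0;0 0 -0.6 0;0 0 0 0;0 0 0 0'
python3 - <<'E'
from h import *
from scipy.spatial.transform import Rotation as Ro
o=arm.get_obs(); y=Ro.from_rotvec(o['tool_rot']).as_matrix(); print(o['tool_pos'],np.degrees(np.arctan2(y[1,1],y[0,1])))
d=grab('side'); cv2.imwrite('pics/crop5.png',cv2.resize(d['pixels'][130:220,265:345],None,fx=6,fy=6,interpolation=cv2.INTER_CUBIC)[...,::-1])
E
```

```text
time_s: 9.78
tool_pos: [0.5295, 0.1691, 0.4232]
tool_rot: [-2.192, -2.25, 0.001]
contact_force: [-0.4, 0.5, 1.2]
gripper_width: 0.346
grip_force: 0.0
time_s: 10.53
tool_pos: [0.5276, 0.1703, 0.3151]
tool_rot: [-2.188, -2.253, 0.002]
contact_force: [-0.8, -0.8, 0.6]
gripper_width: 0.339
grip_force: 0.0
[0.52757556 0.17029933 0.31506606] 1.6885633611221085
```

View pics/crop5.png

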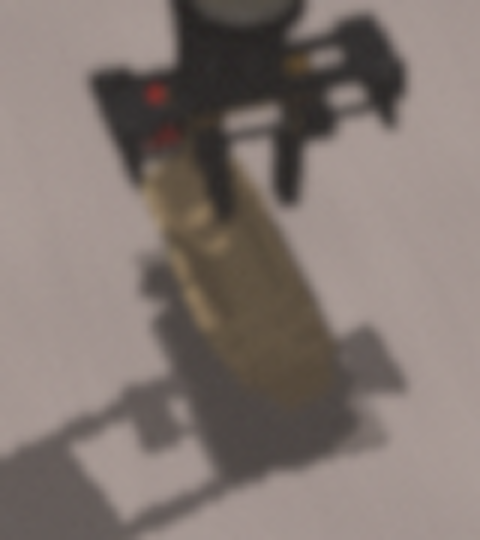

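The fingers straddle the +x wall, with the inner tip at crop (222,215) over the mouth and the outer tip at (290,200). I'll go down into the gap and close lightly.

```bash
python3 -m crank '0 0 -0.25 0;0 0 -0.25 0;0 0 -0.25 0;0 0 -0.27 0;0 0 0 0;0 0 0 0'
python3 -m crank '0 0 0 0;0 0 0 0;0 0 0 0;0 0 0 0;0 0 0 0;0 0 0 0;0 0 0 0;0 0 0 0' 0 8
```

```text
time_s: 11.08
tool_pos: [0.5278, 0.1699, 0.2947]
tool_rot: [-2.189, -2.253, 0.002]
contact_force: [0.7, 0.5, -1.0]
gripper_width: 0.342
grip_force: 0.0
time_s: 11.75
tool_pos: [0.5282, 0.17, 0.2954]
tool_rot: [2.189, 2.253, 0.001]
contact_force: [2.0, -0.5, -0.7]
gripper_width: 0.109
grip_force: 8.0
```

```bash
python3 -m crank '0 0 0 0;0 0 0 0;-0.06 0 0.165 0;-0.06 0 0.165 0;-0.06 0 0.165 0;-0.06 0 0.165 0;-0.06 0 0.165 0;-0.06 0 0.165 0;0 0 0 0' - 12
python3 - <<'E'
from h import *
d=grab('side'); cv2.imwrite('pics/crop6.png',cv2.resize(d['pixels'][130:220,265:345],None,fx=6,fy=6,interpolation=cv2.INTER_CUBIC)[...,::-1])
E
```

```text
time_s: 12.5
tool_pos: [0.5209, 0.1701, 0.316]
tool_rot: [2.189, 2.253, 0.002]
contact_force: [1.3, 0.6, -3.8]
gripper_width: 0.107
grip_force: 12.1
```

View pics/crop6.png

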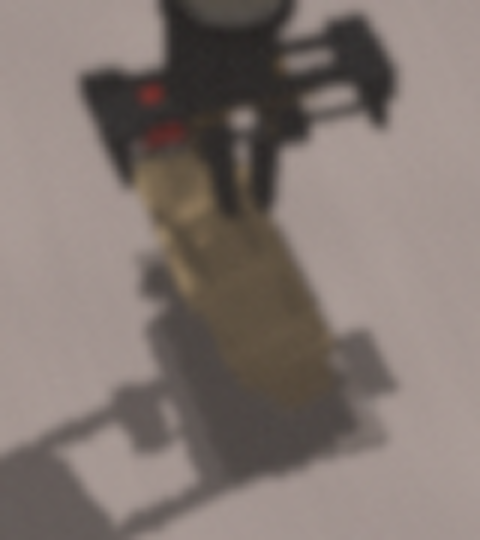

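Run:
```python
from h import *
F=[]
for i in range(3): d=arm.get_image('side'); F.append(arm.get_obs()['contact_force']); t=grab('top')
print(np.array(F).round(2),arm.get_obs()['moment'])
P=cloud(d); I=d['pixels']
m=(P[...,1]>.07)&(P[...,1]<.11)&(P[...,0]>.44)&(P[...,0]<.58)&(P[...,2]>.05)
q=P[m]; ax=np.array([-np.sin(.349),0,np.cos(.349)]); 
# local coords about rim centre of the pile top at start
r=q-np.array([.500,.0846,.1355]); s=r@ax; w=r@np.array([np.cos(.349),0,np.sin(.349)])
k=abs(w)<.025
for a in np.arange(-.09,.04,.004):
    b=k&(s>=a)&(s<a+.004)
    if b.sum(): print(round(a*1000),b.sum(),(np.median(r[b,1])*1000).round(1), I[m][b].mean(0).round())
P=cloud(t); I=t['pixels']
for v in range(188,224,2): print(v,[tuple((P[v,u]*1000).round().astype(int)) if P[v,u,0]==P[v,u,0] else 0 for u in (270,280,288)])
```

```text
[[ 1.78 -0.32 -3.03]
 [ 1.52  0.37 -1.6 ]
 [ 2.01  0.44 -1.62]] [-0.14123082 -0.34328899 -0.0730505 ]
-90 3 10.3 [86. 74. 61.]
-86 8 9.0 [86. 74. 62.]
-82 7 7.7 [86. 74. 62.]
-78 5 7.7 [87. 75. 61.]
-74 5 6.3 [87. 75. 61.]
-70 2 3.2 [86. 74. 60.]
-66 5 -0.2 [87. 76. 63.]
-62 7 -0.0 [89. 77. 63.]
-58 13 0.4 [91. 78. 64.]
-54 16 2.5 [91. 78. 64.]
-50 14 4.4 [92. 79. 64.]
-46 1 -5.5 [90. 77. 63.]
-42 5 1.2 [92. 80. 65.]
-38 10 -0.3 [94. 81. 65.]
-34 12 -0.2 [94. 82. 66.]
-30 19 1.8 [96. 83. 67.]
-26 11 5.0 [95. 82. 66.]
-22 9 6.6 [94. 82. 66.]
-18 9 5.9 [94. 81. 65.]
-14 9 6.6 [93. 81. 65.]
-10 6 5.2 [94. 81. 65.]
-6 9 3.8 [93. 81. 65.]
-2 11 6.2 [93. 81. 65.]
2 9 4.7 [93. 81. 65.]
6 5 5.6 [94. 82. 65.]
10 9 3.5 [93. 81. 65.]
14 6 1.7 [95. 82. 66.]
18 4 -0.8 [95. 82. 66.]
22 13 -0.3 [98. 84. 67.]
26 17 -0.3 [98. 85. 68.]
30 15 1.4 [97. 83. 67.]
34 2 -1.8 [96. 82. 67.]
38 1 -4.5 [100.  86.  70.]
188 [(np.int64(471), np.int64(102), np.int64(533)), (np.int64(582), np.int64(130), np.int64(6)), (np.int64(583), np.int64(105), np.int64(6))]
190 [(np.int64(466), np.int64(102), np.int64(537)), (
[... 1695 characters left out ...]
9), np.int64(92), np.int64(605)), (np.int64(480), np.int64(116), np.int64(125)), (np.int64(476), np.int64(90), np.int64(160))]
216 [(np.int64(405), np.int64(91), np.int64(608)), (np.int64(472), np.int64(114), np.int64(141)), (np.int64(470), np.int64(90), np.int64(158))]
218 [(np.int64(401), np.int64(91), np.int64(610)), (np.int64(465), np.int64(113), np.int64(154)), (np.int64(464), np.int64(89), np.int64(166))]
220 [(np.int64(398), np.int64(91), np.int64(607)), (np.int64(407), np.int64(79), np.int64(543)), (np.int64(459), np.int64(90), np.int64(156))]
222 [(np.int64(394), np.int64(90), np.int64(611)), (np.int64(401), np.int64(77), np.int64(562)), (np.int64(474), np.int64(100), np.int64(-1))]
```

The end-face profile shows three bands. The top one rose about 30 mm, and the second and third are still in place, so only the top tub is held. I'll draw on along the axis, then lift.

```bash
python3 -m crank '-0.1 0 0.28 0;-0.1 0 0.28 0;-0.1 0 0.28 0;-0.1 0 0.28 0;-0.1 0 0.28 0;-0.1 0 0.28 0;-0.1 0 0.28 0;0 0 0.4 0;0 0 0.4 0;0 0 0.4 0;0 0 0.4 0;0 0 0.4 0'
python3 -m crank '0 0 0.5 0;0 0 0.5 0;0 0 0.4 0;0 0 0 0;0 0 0 0;0 0 0 0;0 0 0 0' - 20
python3 - <<'E'
from h import *
t=grab('top'); P=cloud(t); print(arm.get_obs()['moment'])
m=(P[...,2]>.12)&(P[...,2]<.32)&(P[...,1]<.115)&(P[...,1]>.05)
q=P[m]; print(len(q), q[q[:,2].argmax()], q[q[:,0].argmin()],q[:,1].min())
r=q[q[:,1]<.098]; c=np.polyfit(r[:,0],r[:,2],1); print(len(r),'tilt',np.degrees(np.arctan(c[0])), r.mean(0), r[:,0].min(),r[:,0].max())
E
```

```text
time_s: 13.85
tool_pos: [0.5068, 0.1701, 0.3953]
tool_rot: [-2.189, -2.253, -0.0]
contact_force: [0.2, -0.6, -2.0]
gripper_width: 0.089
grip_force: 12.0
time_s: 14.43
tool_pos: [0.5066, 0.17, 0.4215]
tool_rot: [-2.188, -2.253, 0.002]
contact_force: [0.3, 0.3, -1.9]
gripper_width: 0.093
grip_force: 20.0
[0.02975443 0.04122094 0.01100761]
300 [0.50426813 0.10660267 0.31746697] [0.44626271 0.10502721 0.30324575] 0.07645842458764782
179 tilt -54.19722588478015 [0.48267205 0.08959998 0.27705167] 0.44645044577905785 0.541160136226255
```

Run:
```python
from h import *
t=load('top'); P=cloud(t); I=t['pixels']
hsv=cv2.cvtColor(I,cv2.COLOR_RGB2HSV)
m=(P[...,2]>.22)&(P[...,2]<.30)&(P[...,1]<.095)&(P[...,1]>.06)&(P[...,0]>.44)&(P[...,0]<.53)&(hsv[...,1]>40)
q=P[m]; vv,uu=np.where(m); print(len(q),uu.min(),uu.max(),vv.min(),vv.max(),q.min(0),q.max(0))
for v in range(vv.min(),vv.max()+1): print(v,[tuple(int(x) for x in (p*1000)) for p in P[v][m[v]]][-4:])
```

```text
112 284 291 196 216 [0.44994433 0.07645842 0.25211114] [0.5050263  0.09383404 0.29937852]
196 [(502, 93, 287), (503, 91, 286), (505, 89, 277)]
197 [(502, 89, 277), (503, 87, 273), (504, 84, 266), (504, 82, 266)]
198 [(499, 89, 277), (500, 86, 273), (502, 84, 265), (502, 82, 264)]
199 [(496, 88, 279), (498, 86, 272), (499, 84, 264), (500, 82, 262)]
200 [(494, 86, 277), (496, 84, 269), (497, 82, 260), (497, 79, 260)]
201 [(493, 86, 271), (493, 84, 270), (494, 82, 263), (495, 79, 258)]
202 [(489, 86, 275), (490, 84, 271), (491, 81, 266), (492, 79, 261)]
203 [(487, 86, 271), (488, 83, 270), (489, 81, 262), (489, 79, 260)]
204 [(484, 86, 274), (485, 83, 270), (487, 81, 261), (488, 79, 256)]
205 [(481, 86, 275), (483, 83, 268), (484, 81, 263), (485, 79, 258)]
206 [(479, 86, 272), (480, 83, 271), (481, 81, 265), (482, 79, 258)]
207 [(476, 85, 275), (478, 83, 267), (479, 81, 259), (480, 79, 256)]
208 [(473, 85, 277), (475, 83, 270), (475, 81, 265), (476, 79, 259)]
209 [(472, 83, 268), (472, 80, 268), (473, 78, 262), (475, 76, 252)]
210 [(469, 83, 270), (471, 81, 262), (471, 78, 260), (472, 76, 255)]
211 [(466, 87, 276), (466, 85, 277), (467, 83, 268), (468, 80, 265)]
212 [(461, 89, 286), (463, 87, 279), (463, 85, 277)]
213 [(459, 89, 286)]
214 [(454, 90, 299)]
215 []
216 [(449, 90, 298)]
```

Run:
```python
from h import *
d=grab('side'); P=cloud(d)
m=(P[...,1]>.06)&(P[...,1]<.115)&(P[...,0]>.42)&(P[...,0]<.56)&(P[...,2]>.16)&(P[...,2]<.285)
q=P[m]; print(len(q))
for a in np.arange(.16,.285,.006):
    b=(q[:,2]>=a)&(q[:,2]<a+.006)
    if b.sum(): print(round(a*1000),b.sum(),(q[b].min(0)*1000).round(),(q[b].max(0)*1000).round(), (np.median(q[b,1])*1000).round())
```

```text
119
226 1 [472. 107. 231.] [472. 107. 231.] 107.0
238 3 [469.  92. 239.] [473. 105. 243.] 103.0
250 7 [464.  76. 250.] [476. 112. 254.] 95.0
256 22 [464.  74. 257.] [507. 111. 262.] 81.0
262 21 [469.  74. 262.] [505.  88. 268.] 82.0
268 22 [458.  79. 269.] [499. 114. 274.] 85.0
274 25 [457.  80. 274.] [506. 108. 280.] 87.0
280 18 [458.  85. 281.] [504.  97. 285.] 90.0
```

Run:
```python
from h import *
d=load('side'); t=load('top')
a=cv2.resize(d['pixels'][75:205,245:345],None,fx=4,fy=4,interpolation=cv2.INTER_CUBIC)
b=cv2.resize(t['pixels'][150:240,200:300],None,fx=4,fy=4,interpolation=cv2.INTER_CUBIC)
b=np.pad(b,((0,a.shape[0]-b.shape[0]),(0,0),(0,0)))
cv2.imwrite('pics/crop7.png',np.hstack([a,b])[...,::-1])
```

```text
(no output)
```

View pics/crop7.png

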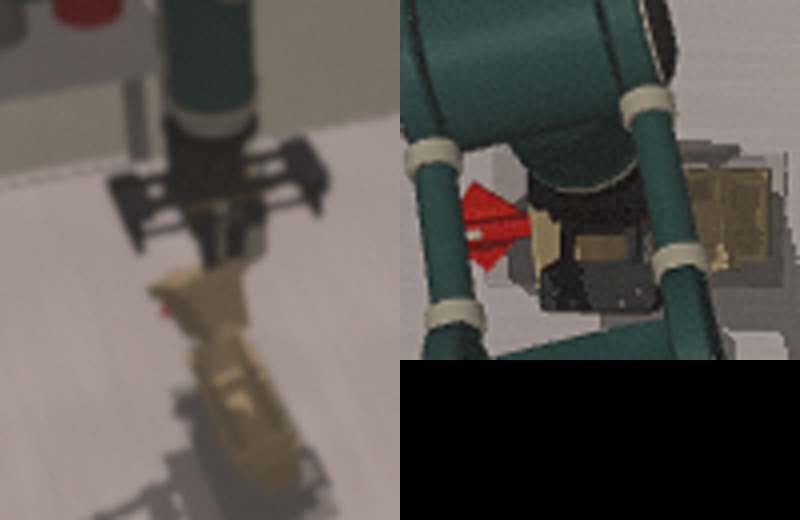

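The side half of crop7 shows the tub held at (200,295), nearly upright, with the other two tubs still in the rack at (245,400). I'll carry it over the small mat.

```bash
python3 -m crank '0.06 -0.3 0 0;0.12 -0.6 0 0.007;0.18 -0.88 0 0.007;0.18 -0.88 0 0.007;0.18 -0.88 0 0.007;0.18 -0.88 0 0.007;0.18 -0.88 0 0.007;0.18 -0.88 0 0.007;0.18 -0.88 0 0.007;0.18 -0.88 0 0.007;0.18 -0.88 0 0.007;0.18 -0.88 0 0.007' - 25
python3 -m crank '0.18 -0.88 0 0.007;0.18 -0.88 0 0.007;0.18 -0.88 0 0.007;0.18 -0.88 0 0.007;0.18 -0.88 0 0.007;0.18 -0.88 0 0.007;0.18 -0.88 0 0.006;0.18 -0.88 0 0;0.18 -0.86 0 0;0 0 0 0;0 0 0 0'
python3 -m crank '0 0 -0.7 0;0 0 -0.7 0;0 0 -0.7 0;0 0 -0.7 0;0 0 -0.7 0;0 0 -0.7 0;0 0 -0.7 0;0 0 -0.7 0;0 0 -0.7 0;0 0 -0.7 0;0 0 0 0;0 0 0 0'
python3 - <<'E'
from h import *
d=grab('side'); P=cloud(d); t=grab('top'); Q=cloud(t); o=arm.get_obs(); print(o['tool_pos'],o['joints'])
c=np.array([.5514,-.1883]); a=np.radians(13.1); ux=np.array([np.cos(a),np.sin(a)]); uy=np.array([-np.sin(a),np.cos(a)])
for n,P,I in(('side',P,d['pixels']),('top',Q,t['pixels'])):
    hsv=cv2.cvtColor(I,cv2.COLOR_RGB2HSV)
    X=(P[...,:2]-c)@ux*1000; Y=(P[...,:2]-c)@uy*1000; Z=P[...,2]*1000
    m=(abs(X)<70)&(abs(Y)<130)&(Z>20)&(Z<160)&(hsv[...,0]<30)&(hsv[...,1]>50)
    print(n,m.sum())
    for y0 in range(-110,110,20):
        b=m&(Y>=y0)&(Y<y0+20)
        if b.sum()>2: print(y0,b.sum(),'X',X[b].min().round(),X[b].max().round(),'Z',Z[b].min().round(),np.percentile(Z[b],95).round(),'Y',Y[b].min().round(),Y[b].max().round())
E
```

```text
time_s: 15.53
tool_pos: [0.5464, -0.0253, 0.422]
tool_rot: [-2.048, -2.382, 0.001]
contact_force: [0.1, 0.0, -0.9]
gripper_width: 0.086
grip_force: 25.0
time_s: 16.45
tool_pos: [0.5787, -0.183, 0.4217]
tool_rot: [-1.959, -2.454, 0.0]
contact_force: [0.9, 0.4, -2.4]
gripper_width: 0.087
grip_force: 25.0
time_s: 17.45
tool_pos: [0.5777, -0.181, 0.2798]
tool_rot: [-1.954, -2.454, 0.002]
contact_force: [0.9, 0.5, -1.3]
gripper_width: 0.089
grip_force: 25.0
[ 0.57886737 -0.18161582  0.28229511] [-3.45081111e-01  2.39509164e-01  1.87192867e+00  4.01453998e-05
  1.03020731e+00 -5.71024857e-01]
side 505
-110 4 X -10.0 4.0 Z 120.0 125.0 Y -93.0 -90.0
-90 155 X -34.0 25.0 Z 107.0 156.0 Y -90.0 -70.0
-70 29 X -36.0 24.0 Z 106.0 158.0 Y -69.0 -50.0
-50 42 X -36.0 25.0 Z 86.0 154.0 Y -49.0 -30.0
-30 58 X -35.0 27.0 Z 72.0 143.0 Y -30.0 -10.0
-10 63 X -36.0 40.0 Z 57.0 130.0 Y -10.0 10.0
10 49 X -35.0 24.0 Z 49.0 102.0 Y 10.0 30.0
30 66 X -36.0 24.0 Z 44.0 93.0 Y 31.0 50.0
50 39 X -34.0 23.0 Z 57.0 77.0 Y 50.0 66.0
top 132
-90 21 X -21.0 21.0 Z 121.0 160.0 Y -88.0 -70.0
-70 79 X -30.0 22.0 Z 90.0 147.0 Y -70.0 -52.0
50 31 X 2.0 27.0 Z 64.0 89.0 Y 55.0 70.0
```

The depth shows the tub has pitched about the pinch by 25–30°, with its +y end low, and has almost no sideways lean. I'll ease the grip and lower slowly, so the low end lands first and the tub swings level about the pinch.

```bash
python3 -m crank '0 0 -0.3 0;0 0 -0.3 0;0 0 -0.3 0;0 0 -0.3 0;0 0 -0.2 0;0 0 -0.2 0;0 0 0 0' - 10
python3 -m crank '0 0 -0.15 0;0 0 -0.15 0;0 0 -0.15 0;0 0 -0.15 0;0 0 -0.15 0;0 0 0 0' - 8
python3 -m crank '0 0 -0.12 0;0 0 -0.12 0;0 0 -0.12 0;0 0 -0.12 0;0 0 -0.12 0;0 0 0 0'
```

```text
time_s: 18.13
tool_pos: [0.5806, -0.1828, 0.2519]
tool_rot: [1.954, 2.453, 0.002]
contact_force: [2.6, -1.2, 4.1]
gripper_width: 0.09
grip_force: 10.0
time_s: 18.63
tool_pos: [0.5785, -0.1821, 0.2347]
tool_rot: [-1.957, -2.456, 0.001]
contact_force: [0.1, -0.8, -0.6]
gripper_width: 0.093
grip_force: 7.9
time_s: 19.13
tool_pos: [0.579, -0.1818, 0.2231]
tool_rot: [-1.958, -2.457, -0.001]
contact_force: [0.4, 0.4, 0.1]
gripper_width: 0.091
grip_force: 8.0
```

```bash
cat >> h.py <<'E'
def tub():
    c=np.array([.5514,-.1883]); a=np.radians(13.1); ux=np.array([np.cos(a),np.sin(a)]); uy=np.array([-np.sin(a),np.cos(a)])
    for n in('side','top'):
        d=grab(n); P=cloud(d); hsv=cv2.cvtColor(d['pixels'],cv2.COLOR_RGB2HSV)
        X=(P[...,:2]-c)@ux*1000; Y=(P[...,:2]-c)@uy*1000; Z=P[...,2]*1000
        m=(abs(X)<70)&(abs(Y)<130)&(Z>8)&(Z<160)&(hsv[...,0]<30)&(hsv[...,1]>50)
        print(n,m.sum())
        for y0 in range(-110,110,20):
            b=m&(Y>=y0)&(Y<y0+20)
            if b.sum()>2: print(y0,b.sum(),'X',X[b].min().round(),X[b].max().round(),'Z',Z[b].min().round(),np.percentile(Z[b],95).round(),'Y',Y[b].min().round(),Y[b].max().round())
    print(arm.get_obs()['tool_pos'],arm.get_obs()['contact_force'])
E
python3 -c "from h import *; tub()"
```

```text
side 557
-110 25 X -23.0 20.0 Z 54.0 70.0 Y -94.0 -90.0
-90 74 X -34.0 30.0 Z 19.0 69.0 Y -90.0 -71.0
-70 58 X -32.0 31.0 Z 19.0 71.0 Y -70.0 -50.0
-50 101 X -57.0 39.0 Z 8.0 139.0 Y -50.0 -30.0
-30 116 X -43.0 40.0 Z 9.0 143.0 Y -30.0 -10.0
-10 73 X -33.0 35.0 Z 8.0 73.0 Y -10.0 10.0
10 47 X -30.0 25.0 Z 9.0 155.0 Y 10.0 30.0
30 48 X -4.0 26.0 Z 8.0 48.0 Y 30.0 50.0
50 9 X 13.0 24.0 Z 20.0 61.0 Y 50.0 70.0
70 6 X 15.0 25.0 Z 44.0 73.0 Y 70.0 77.0
top 152
-90 82 X -14.0 27.0 Z 16.0 72.0 Y -88.0 -70.0
-70 3 X 9.0 24.0 Z 33.0 69.0 Y -69.0 -66.0
50 31 X 10.0 28.0 Z 13.0 75.0 Y 56.0 69.0
70 35 X -12.0 28.0 Z 48.0 72.0 Y 71.0 81.0
[ 0.57886995 -0.18181297  0.22328163] [0.34364306 0.75681155 0.24852569]
```

```bash
python3 -m crank '0 0 -0.1 0;0 0 -0.1 0;0 0 0 0' - 6
python3 -m crank '0 0.05 -0.05 0;0 0.05 -0.05 0;0 0 0 0' - 5
python3 -m crank '0 0 -0.05 0;0 0 -0.05 0;0 0 0 0' - 5
```

```text
time_s: 19.48
tool_pos: [0.5795, -0.1821, 0.2198]
tool_rot: [1.956, 2.456, 0.001]
contact_force: [2.2, 1.3, 2.3]
gripper_width: 0.093
grip_force: 6.2
time_s: 19.73
tool_pos: [0.5787, -0.1799, 0.2171]
tool_rot: [-1.957, -2.457, 0.001]
contact_force: [1.2, -0.4, 1.9]
gripper_width: 0.098
grip_force: 5.3
time_s: 19.98
tool_pos: [0.5789, -0.18, 0.2157]
tool_rot: [-1.957, -2.457, 0.0]
contact_force: [1.2, 0.2, 4.1]
gripper_width: 0.1
grip_force: 5.3
```

```bash
python3 -m crank '0 0 0 0;0 0 0 0;0 0 0 0' 13
python3 -m crank '0 0 0 0;0 0 0 0;0 0 0 0;0 0 0 0' 28
python3 -m crank '0 0 0.3 0;0 0 0.6 0;0 0 1 0;0 0 1 0;0 0 1 0;0 0 1 0;0 0 1 0;0 0 1 0;0 0 1 0;0 0 0 0'
python3 -m crank '-0.6 1 0 0;-0.6 1 0 0;-0.6 1 0 0;-0.6 1 0 0;-0.6 1 0 0;-0.6 1 0 0;-0.6 1 0 0;-0.6 1 0 0;-0.6 1 0 0;-0.6 1 0 0;-0.6 1 0 0;0 0 0 0'
python3 - <<'E'
from h import *
tub(); t=load('top'); s=load('side')
a=cv2.resize(t['pixels'][165:240,210:430],None,fx=3.6,fy=3.6,interpolation=cv2.INTER_CUBIC)[:,:790]
b=cv2.resize(s['pixels'][135:300,270:400],None,fx=2,fy=2,interpolation=cv2.INTER_CUBIC)
b=np.pad(b,((0,0),(0,a.shape[1]-b.shape[1]),(0,0)))
cv2.imwrite('pics/crop8.png',np.vstack([a,b])[:600,:,::-1])
E
```

```text
time_s: 20.23
tool_pos: [0.578, -0.1798, 0.2143]
tool_rot: [-1.956, -2.455, 0.001]
contact_force: [0.2, 0.5, -0.3]
gripper_width: 0.147
grip_force: 0.0
time_s: 20.57
tool_pos: [0.5787, -0.18, 0.2151]
tool_rot: [-1.957, -2.457, 0.0]
contact_force: [0.2, 0.8, 0.3]
gripper_width: 0.312
grip_force: 0.0
time_s: 21.4
tool_pos: [0.5803, -0.1805, 0.38]
tool_rot: [1.952, 2.45, 0.005]
contact_force: [1.2, -0.1, 0.3]
gripper_width: 0.317
grip_force: 0.0
time_s: 22.4
tool_pos: [0.4447, 0.0422, 0.3727]
tool_rot: [-1.953, -2.458, -0.0]
contact_force: [-0.7, 0.1, 0.7]
gripper_width: 0.318
grip_force: 0.0
side 787
-110 11 X -31.0 5.0 Z 56.0 68.0 Y -95.0 -90.0
-90 92 X -32.0 32.0 Z 17.0 66.0 Y -90.0 -70.0
-70 66 X -33.0 33.0 Z 19.0 66.0 Y -70.0 -50.0
-50 88 X -33.0 32.0 Z 8.0 65.0 Y -50.0 -30.0
-30 84 X -32.0 33.0 Z 9.0 66.0 Y -30.0 -10.0
-10 81 X -32.0 32.0 Z 8.0 65.0 Y -10.0 10.0
10 83 X -33.0 33.0 Z 8.0 66.0 Y 10.0 30.0
30 96 X -33.0 31.0 Z 8.0 65.0 Y 30.0 50.0
50 104 X -33.0 32.0 Z 11.0 64.0 Y 50.0 70.0
70 82 X -32.0 30.0 Z 23.0 67.0 Y 70.0 81.0
top 980
-90 154 X -32.0 30.0 Z 12.0 69.0 Y -88.0 -70.0
-70 127 X -33.0 30.0 Z 9.0 66.0 Y -70.0 -50.0
-50 98 X -33.0 30.0 Z 8.0 66.0 Y -50.0 -30.0
-30 105 X -33.0 29.0 Z 8.0 67.0 Y -30.0 -10.0
-10 109 X -33.0 30.0 Z 8.0 67.0 Y -10.0 10.0
10 102 X -32.0 30.0 Z 8.0 67.0 Y 10.0 29.0
30 102 X -33.0 30.0 Z 8.0 66.0 Y 30.0 50.0
50 114 X -33.0 30.0 Z 10.0 66.0 Y 51.0 70.0
70 67 X -33.0 29.0 Z 37.0 69.0 Y 70.0 83.0
[0.44644742 0.04036648 0.37315229] [ 0.3836868  -0.02764213  0.22964253]
```

View pics/crop8.png

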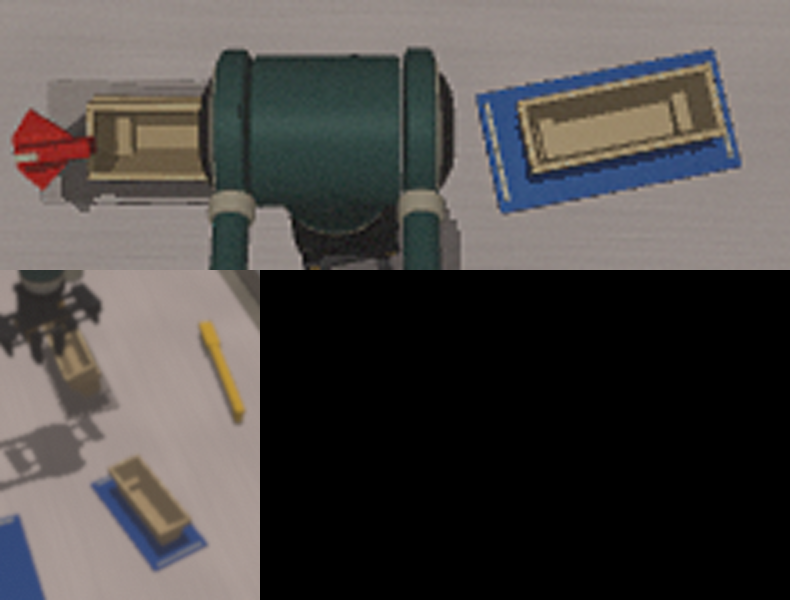

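The tub stands level on the small mat, about 1 mm across and 6 mm along from its centre, and lined up with it. The catch fan points away at crop (40,150), and the pile is still in the rack. I'm handing it in.

```bash
python3 -c "
from workcell import arm
print(arm.sign_off())"
```

```text
the job is handed in; nothing more can be done
None
```

I turned the catch clockwise to its stop and set the top tub upright on the small blue mat, about 1 mm across and 6 mm along from its centre; the other two tubs were still in the rack and I saw no contact with the bystanders, and the job is handed in with no verdict shown.

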